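Hold a bag clip open around a recipe card

TASK

I want to slip a second sheet in behind the taller of the two recipe cards, so get the bag clip ready for me: pick it up by its finger pads, squeeze it wide open, raise it above the card and then lower it, open, square over the middle of the card's top edge, with one jaw on each side of the card, reaching at least a centimetre down and not touching it. Do not shift either card stand, and keep the clip off the lower card. Finish there, still holding the clip gaping around the card: do not let it close and do not let go.

Things in the scene. Friction and masses are not known exactly. Their poses are not given: they have to be found in the camera images.
- clip: Large grey plastic bag clip like a broad clothes peg, 65 g, 105 mm tall, standing upright on its shut jaws. Origin: at the jaw tips, middle of the foot; z up to the finger pads; jaws part along x; the hinge line (steel coil, 14 mm thick) runs along y, 55 mm above the tips. Jaws 50 mm wide (y), 27 mm thick together. The body is the -x lever: squeezed evenly, it leans by half the opening angle.
- clip_pads (a point): Point midway between the two ribbed finger pads, 91 mm above the jaw tips: pinch here from above, closing along the clip's x. Pads 30 mm wide (y), from 70 to 105 mm above the tips; shut, they flare as a V to 58 mm over the outer faces at the top; pressed together they open the jaws, and at about 0.44 rad the outer faces are parallel, 36 mm apart.
- clip_lever_b (a joint): Opening angle of the clip in rad: 0 shut, 0.6 fully open (stop). A spring shuts it: a pinch of about 3 N on the pads starts it opening, about 9 N gives 0.5 rad, 11 N fully open; the gap between the jaw tips is about 55 mm x the angle (28 mm at 0.5).
- jaw_a (a point): Middle of the inner edge of the jaw tip on the clip's -x side.
- jaw_b (a point): Middle of the inner edge of the jaw tip on the clip's +x side (it meets jaw_a when shut).
- tall_card: The taller recipe card: a stiff white upright card 4 mm thick (x), 90 mm wide (y), its top edge 140 mm above the table, fixed in a loose light wooden block 50 x 100 x 24 mm, together 0.6 kg. Origin: centre of the block's underside; x is square to the card, y along its top edge, z up. The ruled side faces -x.
- tall_card_top (a point): Middle of the tall card's top edge (140 mm above its origin).
- low_card: The lower recipe card in the same kind of stand, its top edge only 85 mm above the table; leave it alone. Axes as for tall_card.

How it is judged:
On the way:
1. the clip is squeezed open (over 0.3 rad) with both jaw tips higher than the tall card's top edge (value of joint clip_lever_b above 0.3 rad and z of each of jaw_a, jaw_b in the frame of tall_card above 0.144 m), for 0.2 s.
At the end, for the whole second after the job is handed in: Fingers hold the clip open over 0.3 rad; jaw tips on opposite sides of the tall card, each over 4 mm from its middle plane, 10 mm or more below its top edge, within 18 mm of the edge middle; square within 0.2 rad; clip still, under 0.5 N on the card; stand upright (value of joint clip_lever_b above 0.3 rad and ((x of jaw_a in the frame of tall_card below -0.004 m and x of jaw_b in the frame of tall_card above 0.004 m) or (x of jaw_a in the frame of tall_card above 0.004 m and x of jaw_b in the frame of tall_card below -0.004 m)) and y of jaw_a in the frame of tall_card between -0.018 and 0.018 m and z of each of jaw_a, jaw_b in the frame of tall_card below 0.13 m and y of jaw_b in the frame of tall_card between -0.018 and 0.018 m and angle between the y axis of clip and the y axis of tall_card, either way round below 0.2 rad and contact force between the fingers and clip above 1 N and contact force between clip and tall_card below 0.5 N and linear speed of clip below 0.02 m/s and angle between tall_card's own z axis and vertical below 0.05 rad); the arm keeps its last pose, push and grip.
It fails at once if a card stand is shifted by more than 20 mm (distance of any of tall_card, low_card from where it was at the start of the episode above 0.02 m).
It fails at once if the clip presses on the tall card or its stand with more than 10 N (contact force between clip and tall_card above 10 N).
It fails at once if the clip touches the lower card (contact force between clip and low_card above 1 N).
It also fails if it takes over 40 s, if anything falls off the work surface, if the arm or the gripper's body presses on something with over 40 N, if the wrist force passes 120 N, or if a joint passes its speed limit or range.

ROBOT

A 7-joint arm with a two-finger parallel gripper is mounted at the origin on a cart in front of the work surface, level with it; the furniture and walls round the work are solid. World frame = base frame: x ahead of the robot, y to its left, z up, the work surface at z = 0. Lengths are in m, angles in rad, forces in N, time in s.
With the tool pointing down it reaches from about 0.425 to 0.825 m from the base axis. Payload 3.6 kg.
Tool frame: the origin (TCP) lies where the fingers leave the gripper's body, on its centre line; the fingertips stand 73 mm ahead of it and the grasp point (between the pads) lies 54 mm ahead of it; z points along the fingers, y is the line along which they close (so a half turn about z gives the same grasp; the last joint's range is limited). The gripper opens to 85 mm and grips with 20 to 120 N. Pads are 22 mm wide; open, the fingers measure 114 mm over their backs; the gripper's body (76 mm by 85 mm) begins 54 mm behind the grasp point. The pads swing forward as they close: fully open they stand 13 mm farther back than shut.
Start: joints at [1.079, 0.615, -0.013, 1.423, 0.008, 1.103, -0.04], TCP at [0.292, -0.581, 0.304] pointing down, gripper open.
Joint ranges: [-3.12, 3.12], [-0.3, 2.06], [-1.34, 1.32], [0.26, 2.42], [-1.36, 4.5], [0.01, 1.98], [-2.84, 2.84]. Speed limits (rad/s): [2.79, 2.79, 3.14, 3.14, 3.14, 3.14, 3.14].

INTERFACE

Orientations are given as a unit quaternion [x, y, z, w].
In Python, from station import arm, snapshot, camera_info, ticket gives the robot as it stands. Calls block until the motion is done:
- arm.movep(position, orientation): joint-space move of the TCP to a pose.
- arm.line_to(position, velocity=0.15, ori=None): straight line of the TCP; ori=None keeps the orientation; velocity is the mean speed in m/s.
- arm.move_j(angles): joint-space move.
- arm.move_gripper(opening, effort=None): opening from 0.0 (shut) to 1.0 (fully open); effort is the grip in N (None keeps the last); returns when the fingers have stopped.
- arm.pause(seconds).
- arm.ik(position, orientation): joint angles nearest the present ones, or None.
- snapshot(name): name is "scene" or "top" or "wrist"; returns the picture (400x640x3 uint8, blue, green, red); there is no depth.
- camera_info(name): a dict with "fx", "fy", "cx", "cy" (pixels), "R" (3x3) and "t" (3): a world point X has camera coordinates R X + t; the wrist camera has in their place "T_tool_cam" (4x4, takes a point from camera to tool coordinates, whose origin is the TCP and whose axes are the flange's). Camera axes: x right, y down, z forward; pixel columns grow to the right and rows downward; lengths in m; the calibration is good to about 2 mm. A picture is of the moment at which its call begins: read the wrist's pose just before it. camera_info takes no time and is no camera call.
A pose or a line that the arm cannot do raises arm.MotionError and nothing moves.
- ticket.finish_job(): hands the job in; it is judged then, once.
Readings, each from a call of its own:
- arm.read_time(): time.
- arm.read_joint_positions(): joint angles.
- arm.read_dq(): joint speeds.
- arm.read_effort(): joint torques, N m.
- arm.read_tool_pos(): TCP position.
- arm.read_eef_rot(): TCP orientation.
- arm.read_ft_force(): force on the tool from outside, world axes, zero at the start.
- arm.read_wrist_torque(): the same for the moment, N m.
- arm.read_opening(): opening from 0.0 (shut) to 1.0 (fully open).
- arm.read_finger_force(): force on a finger pad.
Only numpy, scipy, OpenCV 4.12 (cv2) and the standard library are available. Lean on these libraries where they do the work, as an engineer would, in place of code of your own. Each camera call takes 0.05 s, during which the arm holds its last target. There are 200 camera calls.

## Working session

There is one attempt and no reset: what is moved stays moved. The work goes in short steps, each a Python script; the robot and the scene stay as the last script left them, time stands still between calls to the robot, and variables do not carry over. Pictures are saved under pics/ and viewed, at most 13 in all, crops included, and the job is handed in when it is done.

```bash
mkdir -p pics; ls; python3 - <<'E'
from station import arm, snapshot, camera_info
import cv2,numpy as np
a=snapshot("scene");b=snapshot("top")
cv2.imwrite("pics/s1.png",a);cv2.imwrite("pics/t1.png",b)
for n in("scene","top","wrist"):print(n,{k:np.round(v,4).tolist() for k,v in camera_info(n).items()})
print(arm.read_eef_rot(),arm.read_time())
E
```

```text
pics
scene {'fx': 459.0158, 'fy': 459.0158, 'cx': 315.7206, 'cy': 198.3542, 'R': [[0.7241, -0.6894, -0.018], [-0.3147, -0.3071, -0.8982], [0.6137, 0.6561, -0.4393]], 't': [-0.3417, 0.2813, 0.6114]}
top {'fx': 458.3049, 'fy': 458.3049, 'cx': 325.457, 'cy': 203.5846, 'R': [[0.0223, -0.9997, 0.0047], [-0.9958, -0.0226, -0.0889], [0.089, -0.0027, -0.996]], 't': [0.0339, 0.5341, 1.0381]}
wrist {'fx': 314.7679, 'fy': 314.7679, 'cx': 322.9982, 'cy': 200.4299, 'T_tool_cam': [[-0.0002, -0.9506, -0.3106, 0.0805], [1.0, -0.0003, 0.0004, -0.0], [-0.0005, -0.3106, 0.9506, -0.0689], [0.0, 0.0, 0.0, 1.0]]}
[ 9.72993122e-01  2.30831008e-01 -2.79197344e-04 -1.16294503e-03] 0.1
```

View pics/s1.png

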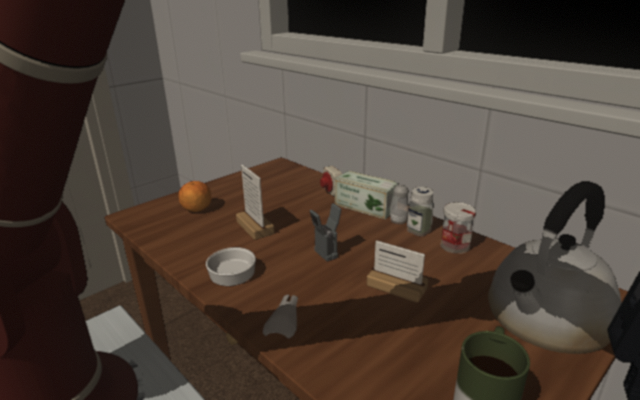

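View pics/t1.png

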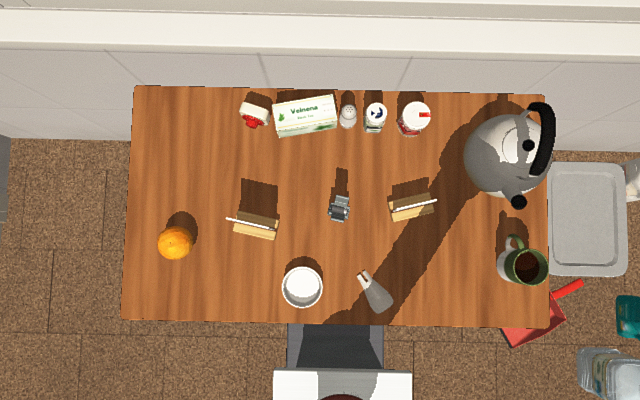

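The scene picture shows the tall card on the left at (253,195), the clip upright in the middle at (325,235) and the low card at (399,262). In the top view the tall card's top edge runs about (228,218)–(278,227), the clip is at about (340,208), and the low card runs about (390,209)–(437,201).

```bash
cat > h.py <<'E'
from station import arm, snapshot, camera_info, ticket
import cv2, numpy as np
from scipy.spatial.transform import Rotation as Ro
def cam(name):
    """K params, R, t (world->camera)"""
    i=camera_info(name)
    if name=="wrist":
        T=np.eye(4);T[:3,:3]=Ro.from_quat(arm.read_eef_rot()).as_matrix();T[:3,3]=arm.read_tool_pos()
        W=np.linalg.inv(T@np.array(i["T_tool_cam"]));R,t=W[:3,:3],W[:3,3]
    else:R,t=np.array(i["R"]),np.array(i["t"])
    return i,R,t
def ray(c,uv,z):
    i,R,t=c
    d=R.T@np.array([(uv[0]-i["cx"])/i["fx"],(uv[1]-i["cy"])/i["fy"],1.]);o=-R.T@t
    return o+d*(z-o[2])/d[2]
def proj(c,X):
    i,R,t=c;p=R@np.asarray(X)+t
    return np.array([i["fx"]*p[0]/p[2]+i["cx"],i["fy"]*p[1]/p[2]+i["cy"]])
def down(yaw):
    """tool pointing down, tool y (closing line) at angle yaw from world x"""
    y=np.array([np.cos(yaw),np.sin(yaw),0]);z=np.array([0,0,-1.])
    return Ro.from_matrix(np.c_[np.cross(y,z),y,z]).as_quat()
E
python3 - <<'E'
from h import *
c=cam("top")
for n,uv,z in[("tallA",(228,218),.14),("tallB",(278,227),.14),("lowA",(390,209),.085),("lowB",(437,201),.085),("clip",(340,208),.09)]:print(n,ray(c,uv,z).round(3))
im=cv2.imread("pics/t1.png")
cv2.imwrite("pics/t1z.png",cv2.resize(im[170:250,210:370],None,fx=5,fy=5,interpolation=cv2.INTER_CUBIC))
E
```

```text
tallA [0.488 0.246 0.14 ]
tallB [0.472 0.142 0.14 ]
lowA [ 0.519 -0.095  0.085]
lowB [ 0.539 -0.198  0.085]
clip [0.518 0.014 0.09 ]
```

View pics/t1z.png

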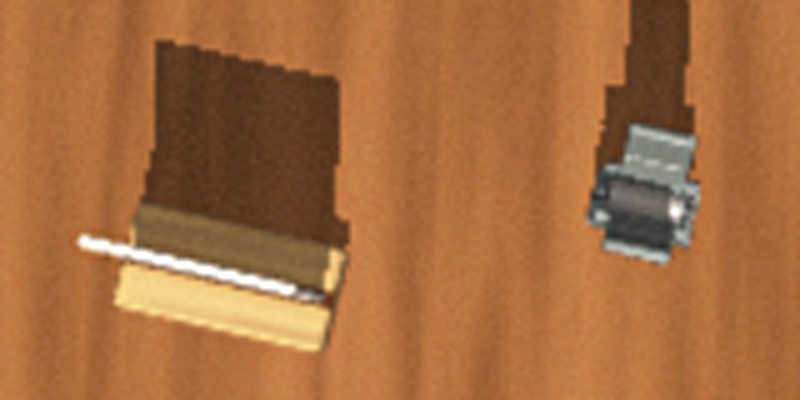

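The zoom shows the tall card's top edge running from (80,240) to (303,292) in zoomed pixels. The clip's pads spread close to world x with a slight yaw of about -0.2. I'll go above the clip and look from close by.

```bash
python3 - <<'E'
from h import *
c=cam("top")
for uv in[(226,218),(270.6,228.4)]:print(ray(c,uv,.14).round(3))
for yaw in(-.2,-.2+np.pi):
  for p in([.518,.014,.33],[.48,.19,.33]):
    j=arm.ik(p,down(yaw));print(yaw,None if j is None else np.round(j,2))
j=arm.ik([.518,.014,.33],down(-.2))
p=arm.read_tool_pos();
try: arm.line_to([p[0],p[1],.42],.25)
except arm.MotionError as e: print(e)
arm.movep([.518,.014,.33],down(-.2))
cv2.imwrite("pics/w1.png",snapshot("wrist"));print(arm.read_tool_pos(),arm.read_time(),arm.read_joint_positions())
E
```

```text
[0.488 0.25  0.14 ]
[0.469 0.158 0.14 ]
-0.2 [ 0.21  0.41 -0.41  1.76  0.19  1.02 -0.46]
-0.2 [ 0.01  0.44 -0.62  1.76  0.29  1.04 -0.92]
2.941592653589793 [ 0.63  0.61 -1.15  1.74  0.6   1.19  2.26]
2.941592653589793 [ 0.29  0.61 -1.15  1.75  0.59  1.19  1.91]
[0.51832199 0.01263914 0.32998984] 3.0583 [ 0.24725897  0.41401464 -0.45266348  1.75357825  0.20852597  1.02134903
 -0.48426445]
```

View pics/w1.png

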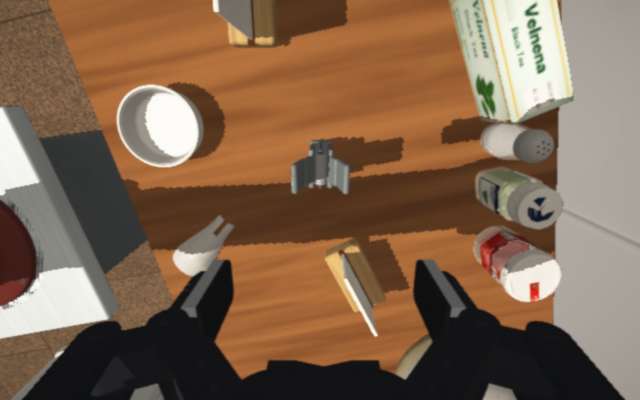

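The wrist view shows the clip at about (321,167). Its pads spread left to right with their tops near (292,178) and (349,180), almost aligned with the tool's closing line.

```bash
python3 - <<'E'
from h import *
im=cv2.imread("pics/w1.png")
cv2.imwrite("pics/w1z.png",cv2.resize(im[125:205,280:360],None,fx=7,fy=7,interpolation=cv2.INTER_CUBIC))
E
```

```text
(no output)
```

View pics/w1z.png

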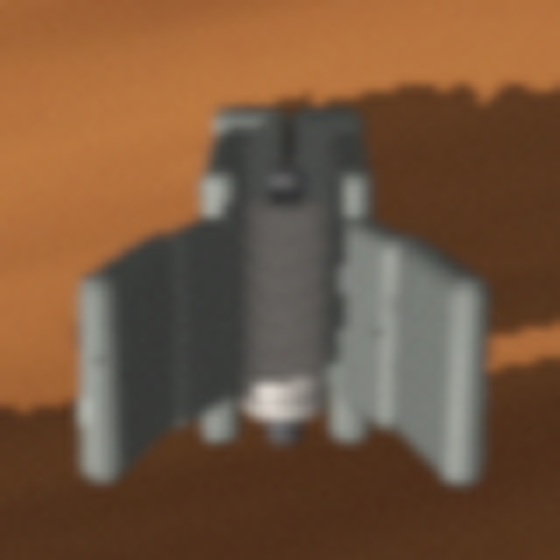

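```bash
python3 - <<'E'
from h import *
c=cam("wrist")
L,R=ray(c,(291.0,178.9),.105),ray(c,(349.1,179.4),.105)
m=(L+R)/2;d=R-L;yaw=np.arctan2(d[1],d[0]);print(L,R,m,"width",np.linalg.norm(d),"yaw",yaw)
assert .05<np.linalg.norm(d)<.066
print("opening",arm.read_opening())
arm.movep([m[0],m[1],.25],down(yaw))
arm.line_to([m[0],m[1],.142],.1)
print(arm.read_tool_pos(),arm.read_ft_force())
for o in(.7,.6,.5,.42):
    arm.move_gripper(o,20);print(o,arm.read_opening(),arm.read_finger_force(),arm.read_ft_force().round(2),arm.read_time())
cv2.imwrite("pics/w2.png",snapshot("wrist")[100:400,120:520])
E
```

```text
[0.49009792 0.02424526 0.105     ] [0.54469342 0.01249613 0.105     ] [0.51739567 0.0183707  0.105     ] width 0.055845409194251405 yaw -0.2119703169977546
opening 0.9995867785755285
[0.51782647 0.01846405 0.14260537] [-0.25304129  0.6317555   0.57758761]
0.7 0.7063651669411167 0.0 [ 0.82  0.42 -0.27] 5.0917
0.6 0.5983602691620227 4.864270845428109 [-0.71 -0.53  5.12] 5.3417
0.5 0.5043464094813271 9.723378801718354 [-1.11  0.03  9.55] 5.6
0.42 0.46183397590313746 17.55683454684913 [-6.64 -0.28 20.05] 5.925
```

View pics/w2.png

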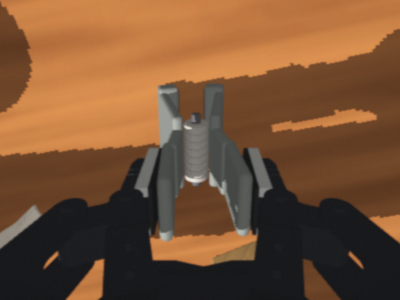

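The wrist view shows the clip between the fingers and partly open. The fingers are pressing it onto the table with about 20 N, because they swing forward as they close. I'll lift off and read again.

```bash
python3 - <<'E'
from h import *
p=arm.read_tool_pos()
for z in(.147,.155,.19):
    arm.line_to([p[0],p[1],z],.05);print(z,arm.read_opening(),arm.read_finger_force(),arm.read_ft_force().round(2))
arm.move_gripper(.42,20);print(arm.read_opening(),arm.read_finger_force(),arm.read_ft_force().round(2))
arm.line_to([p[0],p[1],.33],.2)
print(arm.read_opening(),arm.read_finger_force(),arm.read_ft_force().round(2),arm.read_tool_pos(),arm.read_time())
cv2.imwrite("pics/w3.png",snapshot("wrist")[100:400,120:520])
cv2.imwrite("pics/s3.png",snapshot("scene")); cv2.imwrite("pics/t3.png",snapshot("top"))
s=cv2.imread("pics/s3.png")[80:240,220:460];w=cv2.imread("pics/w3.png")
cv2.imwrite("pics/c3.png",np.hstack([w,cv2.resize(s,(400,300),interpolation=cv2.INTER_CUBIC)][:2]))
E
```

```text
0.147 0.41686637591660153 5.566777512431145 [ 0.5  -0.25 -0.78]
0.155 0.41968411319402393 5.563790202140808 [ 0.15 -0.3  -0.09]
0.19 0.4205935723255595 5.565398633480072 [ 0.16 -0.23 -1.25]
0.4179896081642626 5.566152110695839 [-0.7   0.98 -0.8 ]
0.4242669660593697 5.5652133375406265 [ 0.01 -0.7  -1.02] [0.51533533 0.01897149 0.32884802] 8.4583
```

View pics/c3.png

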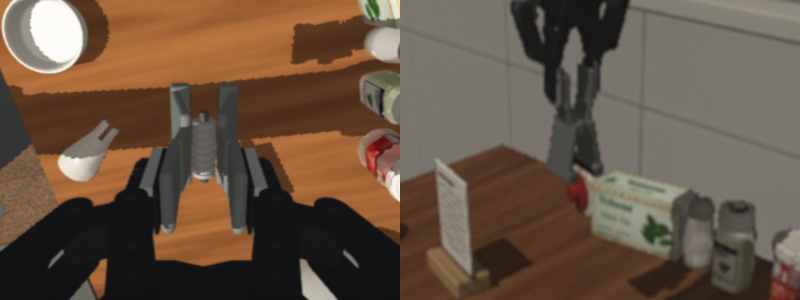

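The clip is held cleanly in the air and its jaws gape. In the wrist crop the jaws sit at about (185,95) and (223,95), roughly 20 mm apart. I'll squeeze a little more for margin and measure the gap.

```bash
python3 - <<'E'
from h import *
ims=[]
for o in(.39,.36):
    arm.move_gripper(o,20);print(arm.read_opening(),arm.read_finger_force(),arm.read_ft_force().round(2))
    ims.append(cv2.resize(snapshot("wrist")[160:360,260:400],(392,560),interpolation=cv2.INTER_CUBIC))
cv2.imwrite("pics/c4.png",np.hstack(ims));print(arm.read_tool_pos(),arm.read_time())
E
```

```text
0.39074075090364574 12.46421992778778 [-0.3  -1.   -0.69]
0.36023307808584426 14.444804778322577 [-1.19  0.17 -0.15]
[0.51609485 0.01923964 0.33001742] 9.1417
```

View pics/c4.png

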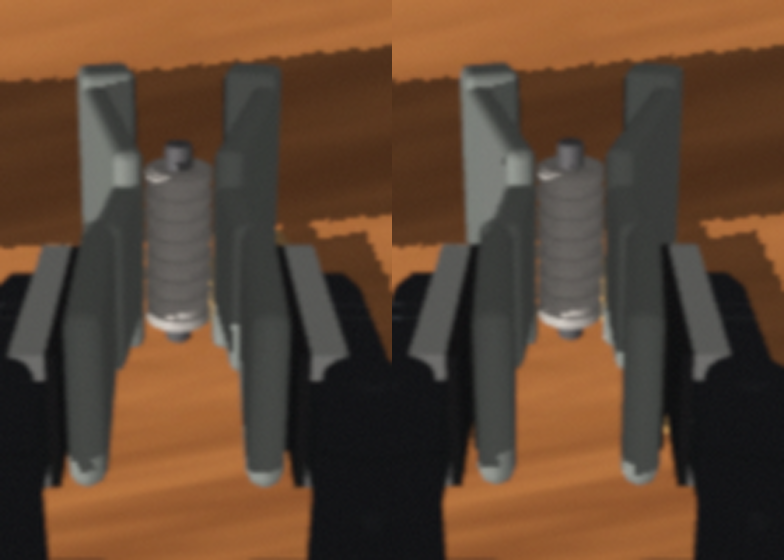

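At the left state the jaw gap is about 25 mm (0.45 rad), and at the right about 30 mm (0.53 rad). In both, the jaws are centred near column 324. I'll settle between them and view the tall card from directly above, with the clip held to one side.

```bash
python3 - <<'E'
from h import *
arm.move_gripper(.38,20);print(arm.read_opening(),arm.read_finger_force())
arm.line_to([.459,.112,.335],.12)
arm.pause(.3)
c=cam("wrist");im=snapshot("wrist");cv2.imwrite("pics/w5.png",im)
np.savez("pics/c5.npz",R=c[1],t=c[2])
# white card: low saturation, bright, in upper part
hsv=cv2.cvtColor(im,cv2.COLOR_BGR2HSV);m=((hsv[...,1]<50)&(hsv[...,2]>150)).astype(np.uint8)*255
m[185:]=0
for k in cv2.findContours(m,cv2.RETR_EXTERNAL,cv2.CHAIN_APPROX_NONE)[0]:
    if cv2.contourArea(k)>60:print(cv2.contourArea(k),cv2.minAreaRect(k),np.round(cv2.boxPoints(cv2.minAreaRect(k))).tolist())
print(arm.read_tool_pos(),arm.read_time(),proj(c,[.478,.204,.14]))
E
```

```text
0.3855509236645775 13.441368383410008
174.0 ((68.5, 180.0), (8.0, 43.0), 90.0) [[47.0, 176.0], [90.0, 176.0], [90.0, 184.0], [47.0, 184.0]]
105.0 ((562.84619140625, 174.2307586669922), (20.788311004638672, 6.275716304779053), 78.69007110595703) [[558.0, 165.0], [564.0, 163.0], [568.0, 184.0], [562.0, 185.0]]
183.5 ((552.5, 173.5), (21.0, 13.0), 90.0) [[546.0, 163.0], [559.0, 163.0], [559.0, 184.0], [546.0, 184.0]]
951.0 ((232.5, 172.5), (23.0, 69.0), 90.0) [[198.0, 161.0], [267.0, 161.0], [267.0, 184.0], [198.0, 184.0]]
153.5 ((528.0882568359375, 162.3529510498047), (43.413875579833984, 7.276068687438965), 75.96376037597656) [[519.0, 142.0], [526.0, 140.0], [537.0, 183.0], [530.0, 184.0]]
641.5 ((523.9794921875, 96.77459716796875), (26.16482925415039, 32.41179656982422), 84.80557250976562) [[507.0, 85.0], [539.0, 82.0], [541.0, 108.0], [509.0, 111.0]]
9220.0 ((572.0, 102.5), (163.0, 134.0), 90.0) [[505.0, 21.0], [639.0, 21.0], [639.0, 184.0], [505.0, 184.0]]
520.0 ((322.1219787597656, 68.49276733398438), (123.02656555175781, 5.394984245300293), 89.33380126953125) [[319.0, 7.0], [324.0, 7.0], [326.0, 130.0], [320.0, 130.0]]
456.0 ((625.0, 10.0), (20.0, 28.0), 90.0) [[611.0, 0.0], [639.0, 0.0], [639.0, 20.0], [611.0, 20.0]]
901.0 ((582.573486328125, 20.02694320678711), (24.379487991333008, 50.292476654052734), 20.136302947998047) [[562.0, 39.0], [580.0, -8.0], [603.0, 1.0], [585.0, 48.0]]
[0.45915139 0.11168933 0.33492308] 10.7667 [320.67176684  78.44318428]
```

View pics/w5.png

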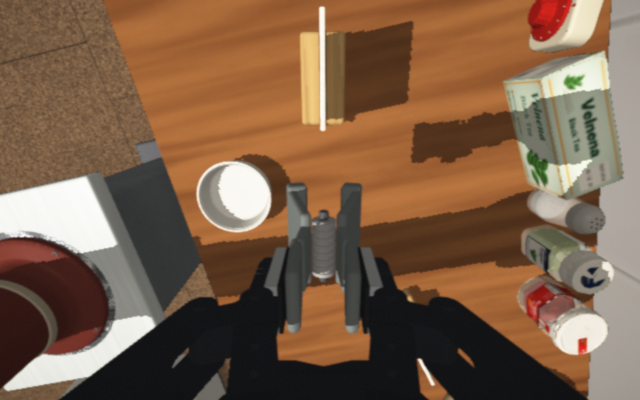

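The picture shows the card edge-on, with its top edge from (321.5,7) to (323,130). The clip's jaws are at (297,185) and (350,185), lined up with the card.

```bash
python3 - <<'E'
from h import *
d=np.load("pics/c5.npz");c=(camera_info("wrist"),d["R"],d["t"])
A,B=ray(c,(321.5,7),.14),ray(c,(323,130),.14);m=(A+B)/2;e=A-B
print(A,B,"len",np.linalg.norm(e),"mid",m,"normal yaw",np.arctan2(e[1],e[0])-np.pi/2)
Rt=Ro.from_quat(arm.read_eef_rot()).as_matrix();p=arm.read_tool_pos()
for uv in[(297,185),(350,185)]:print("jaw far edge in tool",Rt.T@(ray(c,uv,p[2]-.145)-p))
print(ray(cam("top"),(248.3,223.2),.14))
E
```

```text
[0.48906355 0.25171377 0.14      ] [0.4714136  0.16495221 0.14      ] len 0.08853863305134288 mid [0.48023858 0.20833299 0.14      ] normal yaw -0.2006918583102335
jaw far edge in tool [ 0.02154751 -0.01759887  0.14500137]
jaw far edge in tool [0.02152342 0.01969915 0.14499767]
[0.47875751 0.20363321 0.14      ]
```

```bash
python3 - <<'E'
from h import *
q=down(-.201);Rt=Ro.from_quat(q).as_matrix()
T=np.array([.480,.207,0])-Rt@[-.0025,.001,0]
arm.line_to([T[0],T[1],.335],.12,q);arm.pause(.3);f0=arm.read_ft_force()
arm.line_to([T[0],T[1],.298],.06);arm.pause(.3)
print(T,arm.read_tool_pos(),arm.read_opening(),arm.read_finger_force(),(arm.read_ft_force()-f0).round(2),arm.read_time())
c=cam("scene");w=snapshot("wrist");s=snapshot("scene");u,v=proj(c,[.48,.207,.16]).astype(int);print(u,v,proj(c,[.48,.207,.14]))
cv2.imwrite("pics/c6.png",np.hstack([cv2.resize(w[140:340,230:430],(400,400),interpolation=cv2.INTER_CUBIC),cv2.resize(s[v-50:v+50,u-50:u+50],(400,400),interpolation=cv2.INTER_CUBIC)]))
E
```

```text
[0.47951926 0.20964932 0.        ] [0.47962949 0.20970932 0.29831717] 0.3815608004757787 13.458691821433604 [-0.43 -0.18  0.01] 13.1167
249 161 [250.4643527  170.71534544]
```

View pics/c6.png

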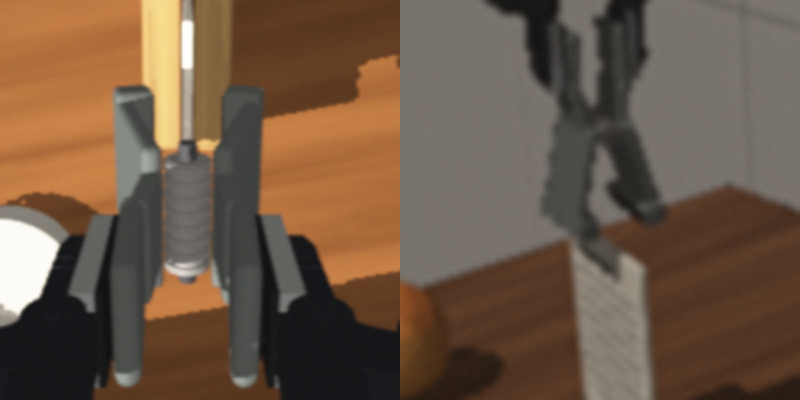

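The card, at column 187, lies midway between the jaws' inner faces at 152 and 222. In the scene view the jaw tips are just at the level of the card top. I'll lower it.

```bash
python3 - <<'E'
from h import *
p=arm.read_tool_pos();f0=arm.read_ft_force()
for z in(.287,.276,.266):
    arm.line_to([.4795,.2096,z],.05);f=arm.read_ft_force()-f0;print(z,f.round(2))
    if abs(f).max()>4: print("stop");break
arm.pause(.5)
print(arm.read_tool_pos(),arm.read_opening(),arm.read_finger_force(),(arm.read_ft_force()-f0).round(2),arm.read_time())
w=snapshot("wrist");s=snapshot("scene");u,v=249,165
cv2.imwrite("pics/c7.png",np.hstack([cv2.resize(w[140:340,230:430],(400,400),interpolation=cv2.INTER_CUBIC),cv2.resize(s[v-40:v+40,u-40:u+40],(400,400),interpolation=cv2.INTER_CUBIC)]))
E
```

```text
0.287 [ 0.21 -0.72  0.51]
0.276 [ 1.16 -0.74  1.49]
0.266 [-0.05 -1.07  0.69]
[0.47953797 0.20961155 0.26608264] 0.37977070282134245 13.45849452791299 [ 0.01 -0.6  -0.06] 14.8
```

View pics/c7.png

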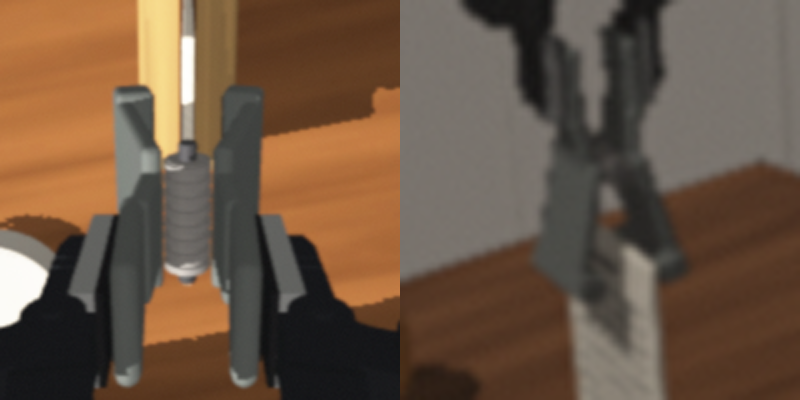

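One jaw is on each side of the card, with no contact force. I'll check the depth from the scene view, where the near jaw's foot edge runs about (236,177.4)–(248,184).

```bash
python3 - <<'E'
from h import *
c=cam("scene");n=np.array([.98,-.2,0]);e=np.array([.2,.98,0]);m=np.array([.480,.2075,0])
for z in(.115,.12,.125,.13):
    b=m-n*.024+[0,0,z];print(z,[proj(c,b+e*s).round(1) for s in(.025,-.025)])
b=m+[0,0,.14];print("card",[proj(c,b+e*s).round(1) for s in(.045,-.045)])
E
```

```text
0.115 [array([236.3, 180. ]), array([245.8, 188. ])]
0.12 [array([236.1, 177.9]), array([245.6, 185.8])]
0.125 [array([235.9, 175.8]), array([245.4, 183.6])]
0.13 [array([235.7, 173.7]), array([245.2, 181.4])]
card [array([241.7, 164.2]), array([259.5, 177.6])]
```

The foot sits at z ≈ 0.121–0.124, so the jaws reach about 16–20 mm below the card's top edge. That matches the plan, so I'm handing in.

```bash
python3 - <<'E'
from h import *
print(arm.read_finger_force(),arm.read_opening(),arm.read_time());print(ticket.finish_job())
E
```

```text
13.458508192816225 0.37764374993679767 14.9
the job is handed in; nothing more can be done
None
```

I handed the job in at 14.9 s with the clip held open (about 0.48 rad, estimated) around the middle of the tall card's top edge, one jaw on each side reaching roughly 16–20 mm down and no measurable contact force; no verdict came back.

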